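Refit the hand lever on the keyed shaft of a tilted indexing head

TASK

The hand lever has come off the tilted indexing head. Pick it up and put it back on the head's keyed shaft: turn it until its keyway finds the key, so that the hub slides fully home against the round face, then let go. Leave the flange ring and the hex coupling where they lie.

Things in the scene. Friction and masses are not known exactly. Their poses are not given: they have to be found in the camera images.
- lever: Loose dark steel hand lever, 145 mm long, 64 mm high, 0.3 to 0.54 kg, standing on its round hub (57 mm diameter, 34 mm high). Origin: centre of the hub's underside, on the bore's axis; z points up that axis, away from the bore's open mouth; x along the long arm. The blind bore is 26.4 mm in diameter and 30 mm deep from the underside.
- lever_keyway (a point): Mouth of the lever's only keyway, in the hub's underside 16 mm from the axis on the +x side, directly under the long arm. The keyway is straight, 11 mm wide, reaches 20 mm from the axis and runs the bore's full depth. Axes as the lever's.
- lever_grip (a point): Where to grip the lever: on its axis, in the straight grip bar over the hub, 52 mm above the underside. The bar is 22 mm wide (along y), z = 34 to 64 mm above the underside, x = -45 to +45 mm; grip it across. A lower long arm, 18 to 24 mm wide, z = 35 to 53 mm, goes on to x = +100 mm. Axes as the lever's.
- head: Grey gear case between two upright cheeks (120 mm high, 128 mm over both, with bolts 156 mm) on a base plate 150 x 150 mm fixed to the table. Origin: where the shaft's axis meets the round steel face (76 mm diameter) that the hub must sit against, 121 mm above the table. z points out along the shaft, 30 degrees from vertical, leaning towards the robot's left; x lies in the face and points up the slope.
- shaft_tip (a point): Centre of the shaft's free end, 29 mm from the face along the head's z. The steel shaft is 24 mm in diameter, its last 5 mm tapered to 16 mm. The outermost 11 mm are plain and round, so the hub goes over this nose in any turn. The shaft is stiff: it takes 3 N m to turn, so light searching does not move it. Axes as the head's.
- key_end (a point): Point on the shaft's axis 18 mm from the face, level with the outer end of its one key (8 mm wide, reaching 18 mm from the axis, from here to the face). The hub's underside stops here until keyway and key agree to about 0.09 rad. The key stands up to 0.6 rad either way from the head's x, about z; this angle is not reported: see or feel it. Axes as the head's.
- ring: bystander: dark flange ring, 96 mm diameter, 14 mm high, flat on the table; origin under its centre. Fixed furniture to keep clear of: behind ring and head a big drum lies across the bench, its front at x = 0.58 m, from z = 0.13 to 0.41 m
- coupling: bystander: dark hexagonal coupling, 41 mm wide, 40 mm high, standing on the table; origin under its centre. More fixed furniture: an open tool box with its lid up to the right of the head (y below 0.03 m) and a tall bench lamp at about x = 0.43, y = -0.35 m

How it is judged:
By the outcome, as a careful person would: the job done as asked, in the order asked, and still so for the second after the job is handed in, with the robot touching nothing.
It also fails if it takes over 72 s, if anything falls off the work surface, if the arm or the gripper's body presses on something with over 40 N, if the wrist force passes 120 N, or if a joint passes its speed limit or range.

ROBOT

A 6-joint arm with a two-finger parallel gripper is mounted at the origin on the work surface; the furniture and walls round the work are solid. World frame = base frame: x ahead of the robot, y to its left, z up, the work surface at z = 0. Lengths are in m, angles in rad, forces in N, time in s.
With the tool pointing down it reaches from about 0.375 to 0.9 m from the base axis. Payload 3.1 kg.
Tool frame: the origin (TCP) lies midway between the tips of the shut fingers; the grasp point (between the pads) lies env.grip_point_offset behind it (env.grip_point_offset is the distance from the TCP to the grasp point, in m); z points along the fingers, y is the direction in which the jaws open and shut (so a half turn about z gives the same grasp; the last joint's range is limited). The gripper opens to 85 mm and grips with 20 to 120 N. Pads are 22 mm wide; open, the fingers measure 114 mm over their backs; the gripper's body (76 mm by 85 mm) begins 54 mm behind the grasp point. The pads swing forward as they close: fully open they stand 13 mm farther back than shut.
Start: joints at [-1.335, 0.527, 1.433, -0, 1.181, -0.178], TCP at [0.252, -0.572, 0.231] pointing down, gripper open.
Joint ranges: [-3.08, 3.08], [-0.75, 2.2], [0.22, 2.44], [-1.43, 4.57], [0, 2.65], [-2.85, 2.85]. Speed limits (rad/s): [2.79, 2.79, 3.14, 3.14, 3.14, 3.14].

INTERFACE

Orientations are given as [roll, pitch, yaw] about the fixed x, y, z axes, in that order (R = Rz(yaw) Ry(pitch) Rx(roll)).
In Python, from plant import env gives the robot as it stands.
- The arm moves only by the tool move_arm, never from a script. Its argument "rows" is a list of rows, each an object with "rotation": the turn, a rotation vector about the world's x, y, z as a fraction of full scale, a list of three; "slide": the shift along the world's x, y, z as a fraction of full scale, a list of three; "fingers": the gripper command: -1 is fully open, 1 is shut, values between are in proportion. A call has 1 to 12 rows; each row is the pose to reach, as a shift and turn from the pose commanded when the call began; what a row does not reach only later rows make up. Full scale, the value 1, is 250 mm for a shift and 0.5 rad for a turn. A row lasts 1/10 s, in which the tool goes at most 50 mm and 8.59 degrees, less where a joint would pass 70% of its speed; a pose out of reach is approached as far as the arm can. A call with a number of a shift or a turn outside -1 to 1 is refused whole. A call with a gripper value outside its range is refused whole. The fingers move at their own pace and stop on an object; the grip force is fixed at half the most. Time passes only in rows, so rows that repeat a pose let the fingers close. It gives the time, the measured TCP pose, the force and the opening at its end, in the units of the state.
- env.get_state(): the state, without advancing time (a new reading comes with each control period).
- env.get_image(name): name is "side" or "top" or "wrist"; returns a dict with "img" (420x560x3 uint8, red, green, blue), "range_z" (420x560 float32, m along the optical axis (not along the pixel's ray), 0 where there is no reading), "fx", "fy", "cx", "cy" (pixels), "R" (3x3) and "t" (3): a world point X has camera coordinates R X + t; the wrist camera has in their place "mount" (4x4, takes a point from camera to tool coordinates, whose origin is the TCP and whose axes are the flange's). Camera axes: x right, y down, z forward; pixel columns grow to the right and rows downward; lengths in m; the calibration is good to about 2 mm. The wrist camera is an equidistant fisheye: a pixel r from the principal point sees the ray r / f radians off the axis. A picture is of the moment at which its call begins: read the wrist's pose just before it.
- env.job_done(): hands the job in, once; it reports no verdict.
Trained networks look in a picture, given as the dict that the camera call returned (one of the last four; its "shot" number tells which), for a name from the list of things; names that differ only in an ending like _2 or _b are one class to them, and where a whole thing is asked for, a point or a joint stands for the part that bears it (a point fixed in the world has none). Each returns a list of dicts, best first, with "confidence" (0 to 1); they miss things now and then, are a little off and sometimes report something else, mostly with a low value. They report only what shows in the picture. A call takes as long as a camera call.
- env.trace(query, picture): "pixels" (420x560 bool, what is visible of it) and "extent" ([left, top, right, bottom] in pixels, round what is visible of it).
The state is a dict: "time": time; "joint_pos": joint angles; "qvel": joint speeds; "joint_efforts": joint torques, N m; "eef_pos": TCP position; "ee_rot": TCP orientation; "contact_force": force on the tool from outside, world axes, zero at the start; "torque": the same for the moment, N m; "width": finger opening in m.
Only numpy, scipy, OpenCV 4.12 (cv2) and the standard library are available. Lean on these libraries where they do the work, as an engineer would, in place of code of your own. Each camera call takes 0.05 s, during which the arm holds its last target. There are 200 camera calls.

## Working session

There is one attempt and no reset: what is moved stays moved. The work goes in short steps, Python scripts to look and compute and a tool call to move; the robot and the scene stay as the last step left them, time stands still between calls to the robot, and variables do not carry over. Pictures are saved under pics/ and viewed, about 8 in all and at most 12, crops included, and the job is handed in when it is done.

Besides the shell and the picture viewer there is one more tool, called after "Call:" as name(argument=value, ...), one argument or row to a line, values as JSON. move_arm: Moves the arm, as the interface text tells. Its arguments: {"type":"object","properties":{"rows":{"type":"array","items":{"type":"object","properties":{"rotation":{"type":"array","items":{"type":"number"}},"slide":{"type":"array","items":{"type":"number"}},"fingers":{"type":"number"}}}}},"required":["rows"]}

```bash
mkdir -p pics; ls
cat > h.py <<'E'
import numpy as np, cv2
from plant import env
from scipy.spatial.transform import Rotation as Ro
def cloud(p,mask=None):
    z=p["range_z"]; m=(z>0) if mask is None else (z>0)&mask
    v,u=np.nonzero(m); z=z[m]
    X=np.c_[(u-p["cx"])/p["fx"]*z,(v-p["cy"])/p["fy"]*z,z]
    return (X-p["t"])@p["R"]
def save(p,n): cv2.imwrite("pics/"+n+".png",cv2.cvtColor(p["img"],cv2.COLOR_RGB2BGR))
E
python3 - <<'E'
from h import *
print(env.get_state(), env.grip_point_offset)
ims=[]
for c in ["top","side"]:
    p=env.get_image(c); ims.append(p["img"])
    print(c,"campos",-p["R"].T@p["t"])
    for n in ["lever","head","ring","coupling"]:
        for d in env.trace(n,p)[:2]:
            X=cloud(p,d["pixels"]); 
            print(n,round(d["confidence"],2),np.round(d["extent"]),d["pixels"].sum(),np.round(np.percentile(X,[2,50,98],axis=0),3).tolist() if len(X) else None)
            np.save(f"{c}_{n}.npy",X) if d is env.trace else None
    save(p,c); np.savez(c+".npz",**{k:v for k,v in p.items()})
cv2.imwrite("pics/both.png",cv2.resize(cv2.cvtColor(np.vstack(ims),cv2.COLOR_RGB2BGR),None,fx=.71,fy=.71))
E
```

```text
pics
{'time': 0.0, 'joint_pos': array([-1.33447410e+00,  5.28455732e-01,  1.43388904e+00, -3.36949221e-05,
        1.18140435e+00, -1.78512169e-01]), 'qvel': array([ 0.00130151, -0.00093106,  0.00082543, -0.00042135, -0.00015862,
       -0.00104259]), 'joint_efforts': array([-2.24019145e-04, -4.42354274e+01, -1.78027654e+01, -3.25692408e-04,
        8.40723136e-03,  1.24085094e-06]), 'eef_pos': array([ 0.25174113, -0.57128157,  0.23034425]), 'ee_rot': array([-3.13946492e+00, -3.52264817e-04,  4.14846846e-01]), 'contact_force': array([-0.17749857,  0.07553957,  0.08723575]), 'torque': array([-0.01169926,  0.00025449, -0.04928628]), 'width': 0.08528275280534117} 0.0187
top campos [0.23407257 0.30250444 0.96204839]
lever 0.75 [238. 228. 301. 259.] 923 [[0.355, 0.264, 0.01], [0.374, 0.31, 0.054], [0.406, 0.393, 0.067]]
head 0.73 [347. 178. 403. 235.] 2451 [[0.404, 0.049, 0.093], [0.454, 0.109, 0.125], [0.506, 0.16, 0.146]]
ring 0.62 [248. 172. 286. 215.] 1138 [[0.459, 0.29, -0.0], [0.502, 0.335, 0.014], [0.549, 0.377, 0.018]]
coupling 0.6 [197. 243. 217. 264.] 241 [[0.332, 0.448, -0.002], [0.351, 0.465, 0.039], [0.37, 0.481, 0.044]]
side campos [0.37984881 1.09385352 0.41461007]
lever 0.95 [288. 240. 317. 289.] 1129 [[0.356, 0.271, 0.002], [0.381, 0.33, 0.047], [0.406, 0.401, 0.064]]
lever 0.47 [240. 173. 292. 231.] 2373 [[0.403, 0.077, 0.037], [0.454, 0.138, 0.1], [0.506, 0.169, 0.141]]
head 0.86 [240. 174. 294. 228.] 2395 [[0.403, 0.078, 0.037], [0.454, 0.138, 0.1], [0.506, 0.169, 0.141]]
ring 0.9 [203. 266. 257. 299.] 1353 [[0.46, 0.294, 0.0], [0.504, 0.351, 0.013], [0.547, 0.383, 0.015]]
coupling 0.83 [305. 301. 335. 336.] 829 [[0.331, 0.454, 0.003], [0.351, 0.481, 0.029], [0.369, 0.488, 0.04]]
coupling 0.16 [238. 171. 290. 228.] 2468 [[0.403, 0.074, 0.035], [0.455, 0.138, 0.1], [0.506, 0.169, 0.141]]
```

View pics/both.png

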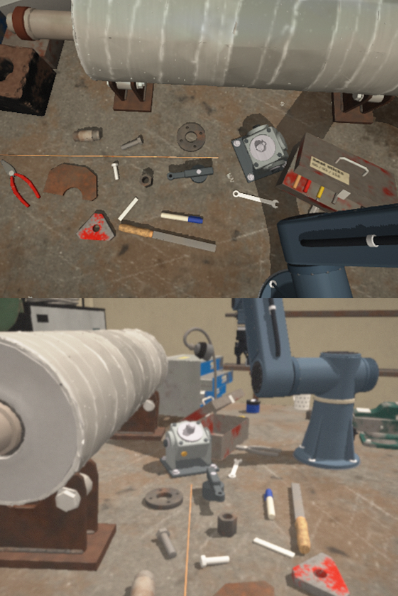

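```bash
cat > a.py <<'E'
from h import *
crops=[]
L=[];H=[]
for c in ["top","side"]:
    p=env.get_image(c)
    d=env.trace("lever",p)[0]; X=cloud(p,d["pixels"]); L.append(X)
    e=env.trace("head",p)[0]; H.append(cloud(p,cv2.dilate(e["pixels"].astype(np.uint8),np.ones((5,5)))>0))
    for q in (d,e):
        u=int((q["extent"][0]+q["extent"][2])/2);v=int((q["extent"][1]+q["extent"][3])/2)
        crops.append(cv2.resize(p["img"][v-38:v+38,u-45:u+45],(400,300),interpolation=cv2.INTER_CUBIC))
im=np.vstack([np.hstack(crops[:2]),np.hstack(crops[2:])]); cv2.imwrite("pics/crops.png",im[:,:,::-1])
np.savez("cl.npz",L0=L[0],L1=L[1],H0=H[0],H1=H[1])
for X in L:
    b=X[(X[:,2]>.056)&(X[:,2]<.075)]; a=X[(X[:,2]>.03)&(X[:,2]<.075)]
    for n,s in (("bar",b),("all",a)):
        r=cv2.minAreaRect((s[:,:2]*1000).astype(np.float32)); print(n,len(s),r, np.median(s[:,2]))
# head face plane: normal near 30deg from vertical
for X in H:
    best=None; rng=np.random.default_rng(0)
    for _ in range(4000):
        i=rng.choice(len(X),3,replace=False); n=np.cross(X[i[1]]-X[i[0]],X[i[2]]-X[i[0]]); l=np.linalg.norm(n)
        if l<1e-4: continue
        n/=l; n*=np.sign(n[2])
        if abs(np.arccos(n[2])-np.pi/6)>.12: continue
        m=abs((X-X[i[0]])@n)<.002
        if best is None or m.sum()>best.sum(): best=m
    P=X[best]; c=P.mean(0); n=np.linalg.svd(P-c)[2][2]; n*=np.sign(n[2]); print("plane",len(P),c,n,"tilt",np.degrees(np.arccos(n[2])),"az",np.degrees(np.arctan2(n[1],n[0])))
    h=(X-c)@n; T=X[(h>.008)]; print("above",len(T),T.mean(0),np.histogram(h,bins=np.arange(-.03,.05,.004)))
E
python3 a.py
```

```text
bar 1 ((403.1585693359375, 111.48171997070312), (0.0, 0.0), 0.0) 0.06905357381090632
all 1 ((403.1585693359375, 111.48171997070312), (0.0, 0.0), 0.0) 0.06905357381090632
bar 306 ((445.18646240234375, 144.3090362548828), (99.41914367675781, 22.43161964416504), 17.505775451660156) 0.06546209232827743
all 620 ((447.2247314453125, 137.9002685546875), (99.07979583740234, 29.435861587524414), 24.903583526611328) 0.055740435390496765
plane 771 [0.44372092 0.11304405 0.11935337] [-0.2944128   0.42210564  0.85740768] tilt 30.973248287682697 az 124.89523555441276
above 150 [0.44874942 0.12790259 0.14321599] (array([ 34,  42,  53,  81, 164, 365, 377, 780, 448,  60,   5,  13,  12,
        15,  49,  46,   0,   0,   0]), array([-0.03 , -0.026, -0.022, -0.018, -0.014, -0.01 , -0.006, -0.002,
        0.002,  0.006,  0.01 ,  0.014,  0.018,  0.022,  0.026,  0.03 ,
        0.034,  0.038,  0.042,  0.046]))
plane 564 [0.45759281 0.13027342 0.10893155] [-0.20198724  0.46517049  0.86186865] tilt 30.472953003522406 az 113.47154391831936
above 239 [0.45155982 0.13531441 0.12880398] (array([ 81,  78,  68,  70,  86,  99, 170, 573, 335, 366,  18,  17,  19,
        20,  19,  36,  36,   0,   0]), array([-0.03 , -0.026, -0.022, -0.018, -0.014, -0.01 , -0.006, -0.002,
        0.002,  0.006,  0.01 ,  0.014,  0.018,  0.022,  0.026,  0.03 ,
        0.034,  0.038,  0.042,  0.046]))
```

View pics/crops.png

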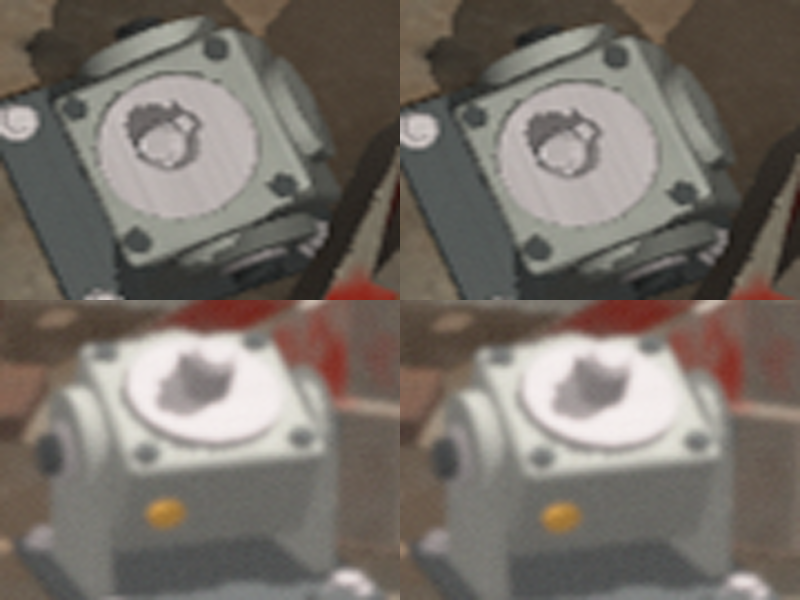

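```bash
cat > b.py <<'E'
from h import *
az=np.radians(117); t=np.pi/6
n=np.array([np.sin(t)*np.cos(az),np.sin(t)*np.sin(az),np.cos(t)]); x=np.array([-np.cos(t)*np.cos(az),-np.cos(t)*np.sin(az),np.sin(t)]); y=np.cross(n,x)
out=[]
for c in ["top","side"]:
    p=dict(np.load(c+".npz",allow_pickle=True))
    X=cloud(p); box=(abs(X[:,0]-.365)<.06)&(X[:,1]>.22)&(X[:,1]<.43)&(X[:,2]>.012)
    S=X[box]
    for lo,hi in ((.057,.075),(.042,.057),(.012,.04)):
        s=S[(S[:,2]>lo)&(S[:,2]<hi)]; r=cv2.minAreaRect((s[:,:2]*1000).astype(np.float32)); print(c,"lever",lo,len(s),np.round(r[0],1),np.round(r[1],1),round(r[2],1),np.round(np.percentile(s,[1,50,99],axis=0),3).tolist())
    H=X[(abs(X[:,0]-.45)<.08)&(abs(X[:,1]-.12)<.08)&(X[:,2]>.05)]
    o=np.array([.449,.115,.121]); h=(H-o)@n
    for lo,hi in ((-.012,-.002),(-.002,.004),(.004,.022),(.024,.034)):
        s=H[(h>lo)&(h<hi)]; q=s-o; print(c,"h",lo,len(s),"mean",s.mean(0).round(4),"h",np.round(np.median(q@n),4),"x",np.percentile(q@x,[3,50,97]).round(4),"y",np.percentile(q@y,[3,50,97]).round(4))
    for hh in (0,.018,.029):
        g=np.linspace(-.06,.06,240); A,B=np.meshgrid(g,-g)  # right=+x(head), up=+y
        W=o+hh*n+A[...,None]*x+B[...,None]*y; C=W@p["R"].T+p["t"]
        u=(C[...,0]/C[...,2]*p["fx"]+p["cx"]).astype(np.float32); v=(C[...,1]/C[...,2]*p["fy"]+p["cy"]).astype(np.float32)
        im=cv2.remap(p["img"],u,v,cv2.INTER_CUBIC); im=np.ascontiguousarray(im)
        for r in (.038,.012,.018,.008): cv2.circle(im,(120,120),int(r*2000),(255,0,0),1)
        cv2.line(im,(120,120),(230,120),(0,255,0),1)
        out.append(im)
cv2.imwrite("pics/rect.png",np.vstack([np.hstack(out[:3]),np.hstack(out[3:])])[:,:,::-1])
E
python3 b.py
```

```text
top lever 0.057 416 [376.8 327.3] [ 22.5 142.6] 11.1 [[0.365, 0.258, 0.058], [0.381, 0.302, 0.064], [0.397, 0.345, 0.068]]
top lever 0.042 255 [371.7 328.3] [ 23.1 143.2] 6.1 [[0.354, 0.262, 0.042], [0.368, 0.367, 0.053], [0.379, 0.397, 0.057]]
top lever 0.012 244 [365.1 323.4] [ 55.5 110.5] 36.7 [[0.354, 0.275, 0.018], [0.368, 0.301, 0.035], [0.408, 0.339, 0.04]]
top h -0.012 1247 mean [0.4562 0.1116 0.1182] h -0.0052 x [-0.0469  0.0067  0.0475] y [-0.0546  0.0043  0.0649]
top h -0.002 976 mean [0.4502 0.1169 0.1215] h 0.0012 x [-0.0396  0.0007  0.0352] y [-0.0379 -0.0002  0.0414]
top h 0.004 106 mean [0.4436 0.1147 0.1294] h 0.0052 x [-0.0343  0.0069  0.0257] y [-0.0279 -0.0027  0.0226]
top h 0.024 122 mean [0.4372 0.1173 0.1507] h 0.0296 x [-0.0107  0.0009  0.059 ] y [-0.0958  0.0049  0.0162]
side lever 0.057 278 [381.7 305.5] [20.9 88.8] 10.8 [[0.365, 0.264, 0.058], [0.381, 0.314, 0.063], [0.397, 0.349, 0.065]]
side lever 0.042 360 [375.9 333.9] [ 22.1 140. ] 10.8 [[0.354, 0.27, 0.042], [0.371, 0.369, 0.051], [0.399, 0.401, 0.057]]
side lever 0.012 364 [381.3 337. ] [132.7  55.4] 89.6 [[0.354, 0.284, 0.013], [0.391, 0.322, 0.032], [0.408, 0.401, 0.04]]
side h -0.012 924 mean [0.4562 0.1295 0.1082] h -0.0059 x [-0.0531 -0.0197  0.0413] y [-0.0533  0.0238  0.0668]
side h -0.002 599 mean [0.4515 0.1274 0.1163] h 0.0009 x [-0.0429 -0.0141  0.0311] y [-0.0338  0.0128  0.0438]
side h 0.004 119 mean [0.4425 0.1174 0.1327] h 0.0124 x [-0.0197 -0.0093  0.0595] y [-0.0861  0.0113  0.0191]
side h 0.024 119 mean [0.425  0.1029 0.1539] h 0.0287 x [-0.016  -0.0026  0.0651] y [-0.0952  0.0042  0.0174]
```

View pics/rect.png

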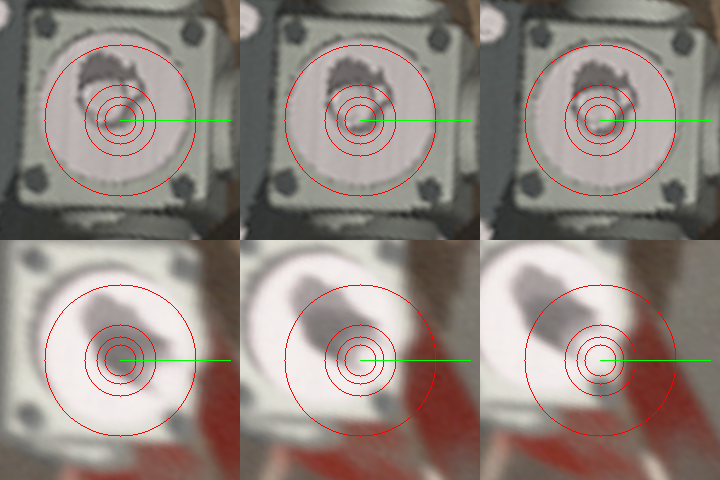

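```bash
cat > c.py <<'E'
from h import *
p=dict(np.load("side.npz",allow_pickle=True)); q=dict(np.load("top.npz",allow_pickle=True))
for n,X in(("side",cloud(p)),("top",cloud(q))):
    r=np.hypot(X[:,0],X[:,1]); a=np.degrees(np.arctan2(X[:,1],X[:,0]))
    for lo in range(-60,60,10):
        m=(a>lo)&(a<lo+10)&(r<.62)&(r>.25)&(X[:,2]>.06)
        if m.sum()>20: 
            s=X[m]; print(n,lo,m.sum(),"zmax",np.percentile(s[:,2],98).round(3),"rmin z>.15",np.round(r[m][s[:,2]>.15].min() if (s[:,2]>.15).any() else 9,3))
w=env.get_image("wrist"); print({k:v for k,v in w.items() if k not in("img","range_z")}); print((w["range_z"]>0).mean())
def Rq(q,s=1):
    return Ro.from_euler("z",q[0])*Ro.from_euler("y",q[1]+q[2])*Ro.from_euler("z",s*q[3])*Ro.from_euler("y",q[4])*Ro.from_euler("z",q[5]+np.pi/2)
s=env.get_state(); print((Rq(s["joint_pos"]).inv()*Ro.from_euler("xyz",s["ee_rot"])).magnitude())
az=np.radians(114);t=np.pi/6
n=np.array([np.sin(t)*np.cos(az),np.sin(t)*np.sin(az),np.cos(t)]); x=np.array([-np.cos(t)*np.cos(az),-np.cos(t)*np.sin(az),np.sin(t)]); y=np.cross(n,x)
for ka in (.3,.5,.65):
  for flip in (1,-1):
    k=flip*(np.cos(ka)*x+np.sin(ka)*y); R=Ro.from_matrix(np.c_[k,np.cross(-n,k),-n])
    for q1,th in ((.45,1.96),(.58,1.9),(.58,2.2)):
        e=(Ro.from_euler("z",q1)*Ro.from_euler("y",th)).inv()*R
        b=e.as_euler("ZYZ"); b[2]-=np.pi/2; print(ka,flip,q1,th,np.round((b+np.pi)%(2*np.pi)-np.pi,2))
E
python3 c.py
```

```text
side -60 73 zmax 0.531 rmin z>.15 0.538
side -50 304 zmax 0.37 rmin z>.15 0.537
side -40 1296 zmax 0.409 rmin z>.15 0.327
side -30 541 zmax 0.491 rmin z>.15 0.315
side -20 859 zmax 0.497 rmin z>.15 0.285
side -10 1498 zmax 0.494 rmin z>.15 0.251
side 0 2732 zmax 0.477 rmin z>.15 0.25
side 10 4072 zmax 0.391 rmin z>.15 0.25
side 20 785 zmax 0.339 rmin z>.15 0.25
side 30 143 zmax 0.065 rmin z>.15 9
side 40 104 zmax 0.065 rmin z>.15 9
top -40 756 zmax 0.189 rmin z>.15 0.352
top -30 2103 zmax 0.197 rmin z>.15 0.325
top -20 3935 zmax 0.339 rmin z>.15 0.29
top -10 6192 zmax 0.492 rmin z>.15 0.25
top 0 6458 zmax 0.483 rmin z>.15 0.25
top 10 5194 zmax 0.403 rmin z>.15 0.25
top 20 501 zmax 0.341 rmin z>.15 0.25
top 30 268 zmax 0.068 rmin z>.15 9
top 40 129 zmax 0.067 rmin z>.15 9
{'fx': 325.19226210127806, 'fy': 325.19226210127806, 'cx': 280.99530370858906, 'cy': 208.39399485395762, 'mount': array([[-6.48211722e-04, -9.57222192e-01, -2.89353165e-01,
         7.24363940e-02],
       [ 9.99999760e-01, -6.91836642e-04,  4.84868409e-05,
         4.28868431e-04],
       [-2.46597802e-04, -2.89353064e-01,  9.57222411e-01,
        -1.44123096e-01],
       [ 0.00000000e+00,  0.00000000e+00,  0.00000000e+00,
         1.00000000e+00]]), 'shot': 5}
0.9934778911564626
6.595082396513133e-16
0.3 1 0.45 1.96 [-0.55  1.25  3.07]
0.3 1 0.58 1.9 [-0.53  1.37 -3.14]
0.3 1 0.58 2.2 [-0.58  1.11 -2.97]
0.3 -1 0.45 1.96 [-0.55  1.25 -0.07]
0.3 -1 0.58 1.9 [-0.53  1.37  0.  ]
0.3 -1 0.58 2.2 [-0.58  1.11  0.17]
0.5 1 0.45 1.96 [-0.55  1.25  2.87]
0.5 1 0.58 1.9 [-0.53  1.37  2.95]
0.5 1 0.58 2.2 [-0.58  1.11  3.11]
0.5 -1 0.45 1.96 [-0.55  1.25 -0.27]
0.5 -1 0.58 1.9 [-0.53  1.37 -0.2 ]
0.5 -1 0.58 2.2 [-0.58  1.11 -0.03]
0.65 1 0.45 1.96 [-0.55  1.25  2.72]
0.65 1 0.58 1.9 [-0.53  1.37  2.8 ]
0.65 1 0.58 2.2 [-0.58  1.11  2.96]
0.65 -1 0.45 1.96 [-0.55  1.25 -0.42]
0.65 -1 0.58 1.9 [-0.53  1.37 -0.35]
0.65 -1 0.58 2.2 [-0.58  1.11 -0.18]
```

Run:
```python
from h import *
for c in("side","top"):
    X=cloud(dict(np.load(c+".npz",allow_pickle=True)))
    print(c,"rows x .15.. step .05, cols y -.6.. step .05")
    for x in np.arange(.15,.6,.05):
        r=[]
        for y in np.arange(-.6,.3,.05):
            m=(abs(X[:,0]-x-.025)<.025)&(abs(X[:,1]-y-.025)<.025)&(X[:,2]<.7)
            r.append(int(1000*np.percentile(X[m,2],95)) if m.sum()>8 else -1)
        print(round(x,2),r)
```

```text
side rows x .15.. step .05, cols y -.6.. step .05
0.15 [0, 0, 0, 0, 0, 0, 0, 0, 0, 0, 11, 492, 456, 370, 298, 0, 12, 12]
0.2 [1, 362, 278, 0, 0, 0, 0, 0, 63, 0, 11, 494, 482, 402, 312, 0, 0, 15]
0.25 [483, 512, 529, -1, -1, -1, -1, 177, 191, 488, 493, 491, 475, 385, 0, 0, 0, 0]
0.3 [532, 534, -1, -1, -1, -1, -1, 118, -1, 195, 193, 178, 77, 5, 5, 4, 0, 0]
0.35 [191, 194, 192, 207, 310, -1, 338, 93, -1, 174, -1, 195, 191, 88, 101, 0, 9, 63]
0.4 [259, 259, 183, -1, 373, 405, 356, 86, 83, 174, 174, -1, 179, 136, 130, 95, 0, 3]
0.45 [269, 268, 257, -1, -1, -1, 411, 396, -1, -1, -1, 126, 146, 137, 136, 102, 0, 14]
0.5 [269, 260, 92, -1, -1, -1, -1, 383, -1, -1, -1, 115, -1, 122, 129, 100, 0, 14]
0.55 [269, 257, 0, 0, 0, 326, 325, 324, 325, 325, 325, 324, 325, 324, 325, 324, 326, 326]
top rows x .15.. step .05, cols y -.6.. step .05
0.15 [-1, -1, -1, -1, -1, -1, -1, -1, -1, -1, -1, 479, 458, 375, 298, 2, 13, 15]
0.2 [-1, -1, -1, -1, -1, -1, -1, -1, -1, -1, -1, 492, 492, 409, 314, 3, 2, 17]
0.25 [-1, -1, -1, -1, -1, -1, -1, -1, 190, 179, 85, 496, 484, 395, 2, 2, 2, 2]
0.3 [-1, -1, -1, -1, -1, -1, -1, 179, 194, 196, 196, 182, 74, 7, 7, 6, 2, 2]
0.35 [-1, -1, -1, -1, -1, 3, 130, 152, 168, 179, 192, 196, 196, 98, 97, 8, 3, 66]
0.4 [-1, -1, -1, -1, -1, 3, 112, 124, 136, 177, 174, 176, 184, 138, 143, 91, 3, 33]
0.45 [-1, -1, -1, -1, 2, 2, 3, 2, 2, 121, 133, 144, 150, 139, 145, 103, 2, 14]
0.5 [-1, -1, -1, -1, 2, 3, 2, 2, 3, 2, 2, 113, 2, 138, 137, 90, 2, 15]
0.55 [-1, -1, -1, -1, 2, 2, 20, 22, 303, 328, 328, 328, 329, 328, 328, 328, 328, 328]
```

Call:
move_arm(
  rows=[
    {"rotation": [0, 0, 1], "slide": [0, 0.2, 0.8], "fingers": -1},
    {"rotation": [0, 0, 1], "slide": [0, 0.2, 0.8], "fingers": -1},
    {"rotation": [0, 0, 1], "slide": [0, 0.2, 0.8], "fingers": -1},
    {"rotation": [0, 0, 1], "slide": [0, 0.2, 0.8], "fingers": -1},
    {"rotation": [0, 0, 1], "slide": [0, 0.2, 0.8], "fingers": -1},
    {"rotation": [0, 0, 1], "slide": [0, 0.2, 0.8], "fingers": -1},
  ],
)

```text
time: 1.45
eef_pos: [0.2522, -0.5223, 0.4338]
ee_rot: [3.137, 0.003, 0.915]
contact_force: [-0.2, -0.8, -0.5]
width: 0.0853
```

Call:
move_arm(
  rows=[
    {"rotation": [0, 0, 1], "slide": [0, 1, 0], "fingers": -1},
    {"rotation": [0, 0, 1], "slide": [0, 1, 0], "fingers": -1},
    {"rotation": [0, 0, 1], "slide": [0, 1, 0], "fingers": -1},
    {"rotation": [0, 0, 1], "slide": [0, 1, 0], "fingers": -1},
    {"rotation": [0, 0, 1], "slide": [0, 1, 0], "fingers": -1},
    {"rotation": [0, 0, 1], "slide": [0, 1, 0], "fingers": -1},
  ],
)

```text
time: 2.05
eef_pos: [0.2507, -0.2654, 0.4291]
ee_rot: [-3.138, -0.007, 1.418]
contact_force: [0.4, -0.7, 1.1]
width: 0.0855
```

Call:
move_arm(
  rows=[
    {"rotation": [0, 0, 1], "slide": [0.6, 0.8, 0], "fingers": -1},
    {"rotation": [0, 0, 1], "slide": [0.6, 0.8, 0], "fingers": -1},
    {"rotation": [0, 0, 1], "slide": [0.6, 0.8, 0], "fingers": -1},
    {"rotation": [0, 0, 1], "slide": [0.6, 0.8, 0], "fingers": -1},
    {"rotation": [0, 0, 1], "slide": [0.6, 0.8, 0], "fingers": -1},
    {"rotation": [0, 0, 1], "slide": [0.6, 0.8, 0], "fingers": -1},
  ],
)

```text
time: 2.65
eef_pos: [0.4041, -0.0672, 0.4293]
ee_rot: [-3.141, -0.004, 1.924]
contact_force: [-0.5, -0.9, -0.5]
width: 0.0856
```

Call:
move_arm(
  rows=[
    {"rotation": [0, 0, 1], "slide": [0, 0.95, -0.4], "fingers": -1},
    {"rotation": [0, 0, 1], "slide": [0, 0.95, -0.4], "fingers": -1},
    {"rotation": [0, 0, 1], "slide": [0, 0.95, -0.4], "fingers": -1},
    {"rotation": [0, 0, 1], "slide": [0, 0.95, -0.4], "fingers": -1},
    {"rotation": [0, 0, 1], "slide": [0, 0.95, -0.4], "fingers": -1},
    {"rotation": [0, 0, 1], "slide": [0, 0.95, -0.4], "fingers": -1},
    {"rotation": [0, 0, 1], "slide": [0, 0.95, -0.4], "fingers": -1},
  ],
)

```text
time: 3.35
eef_pos: [0.4011, 0.1655, 0.3293]
ee_rot: [-3.137, -0.003, 2.417]
contact_force: [1.0, -1.2, 0.8]
width: 0.0855
```

```bash
cat >> h.py <<'E'
def Rq(q): return Ro.from_euler("z",q[0])*Ro.from_euler("y",q[1]+q[2])*Ro.from_euler("z",q[3])*Ro.from_euler("y",q[4])*Ro.from_euler("z",q[5]+np.pi/2)
def headaxes(azdeg):
    az=np.radians(azdeg);t=np.pi/6
    n=np.array([np.sin(t)*np.cos(az),np.sin(t)*np.sin(az),np.cos(t)]); x=np.array([-np.cos(t)*np.cos(az),-np.cos(t)*np.sin(az),np.sin(t)])
    return x,np.cross(n,x),n
def wrist():
    s=env.get_state(); w=env.get_image("wrist"); w["Rt"]=Ro.from_euler("xyz",s["ee_rot"]).as_matrix(); w["pt"]=s["eef_pos"]; return w
def wcloud(w,mask=None):
    z=w["range_z"]; m=(z>0) if mask is None else (z>0)&mask
    v,u=np.nonzero(m); z=z[m]; a=(u-w["cx"])/w["fx"];b=(v-w["cy"])/w["fy"]; th=np.hypot(a,b)+1e-9; k=np.tan(th)/th
    C=np.c_[a*k*z,b*k*z,z]; T=C@w["mount"][:3,:3].T+w["mount"][:3,3]
    return T@w["Rt"].T+w["pt"]
def wproj(w,W):
    T=(W-w["pt"])@w["Rt"]; C=(T-w["mount"][:3,3])@w["mount"][:3,:3]
    r=np.hypot(C[...,0],C[...,1])+1e-9; k=np.arctan2(r,C[...,2])/r
    return (C[...,0]*k*w["fx"]+w["cx"]).astype(np.float32),(C[...,1]*k*w["fy"]+w["cy"]).astype(np.float32)
def rect(w,o,ax,hh,half=.06,N=360,ang=0):
    x,y,n=ax; g=np.linspace(-half,half,N); A,B=np.meshgrid(g,-g)
    im=cv2.remap(w["img"],*wproj(w,o+hh*n+A[...,None]*x+B[...,None]*y),cv2.INTER_CUBIC); im=np.ascontiguousarray(im)
    for r in (.038,.012,.018): cv2.circle(im,(N//2,N//2),int(r*N/2/half),(255,0,0),1)
    cv2.line(im,(N//2,N//2),(N-1,N//2),(0,255,0),1); return im
E
cat > d.py <<'E'
from h import *
s=env.get_state(); print(s["joint_pos"].round(3),s["eef_pos"],s["ee_rot"],(Rq(s["joint_pos"]).inv()*Ro.from_euler("xyz",s["ee_rot"])).magnitude())
w=wrist(); np.savez("w1.npz",**w); X=wcloud(w)
for n in("lever","head"):
    for d in env.trace(n,w)[:2]: print(n,round(d["confidence"],2),d["extent"],np.percentile(wcloud(w,d["pixels"]),[2,50,98],axis=0).round(3).tolist())
S=X[(abs(X[:,0]-.375)<.06)&(X[:,1]>.22)&(X[:,1]<.43)&(X[:,2]>.012)]
for lo,hi in ((.057,.075),(.042,.057),(.025,.04)):
    q=S[(S[:,2]>lo)&(S[:,2]<hi)]
    if len(q)>10: r=cv2.minAreaRect((q[:,:2]*1000).astype(np.float32)); print("lever",lo,len(q),np.round(r[0],1),np.round(r[1],1),round(r[2],1),np.round(np.percentile(q,[1,50,99],axis=0),3).tolist())
ax=headaxes(114); n=ax[2]; o=np.array([.449,.120,.121]); H=X[(np.linalg.norm(X-o,axis=1)<.07)]
h=(H-o)@n
P=H[abs(h)<.003]; c=P.mean(0); nn=np.linalg.svd(P-c)[2][2]; nn*=np.sign(nn[2]); print("plane",len(P),c,nn,np.degrees(np.arccos(nn[2])),np.degrees(np.arctan2(nn[1],nn[0])),"h",np.median((P-o)@n))
for lo,hi in ((-.012,-.003),(-.003,.004),(.014,.021),(.025,.034)):
    q=H[(h>lo)&(h<hi)]-o
    if len(q)>5: print(lo,len(q),np.median(q@n).round(4),np.percentile(q@ax[0],[2,50,98]).round(4),np.percentile(q@ax[1],[2,50,98]).round(4))
out=[rect(w,o,ax,hh) for hh in(0,.018)]
cv2.imwrite("pics/w1.png",np.vstack([np.hstack(out)[:,:,::-1],cv2.resize(w["img"][:,:,::-1],None,fx=.57,fy=.57)[:, :].copy() if 0 else cv2.copyMakeBorder(cv2.resize(w["img"][:,:,::-1],(320,240)),0,0,0,400,cv2.BORDER_CONSTANT)]))
E
python3 d.py
```

```text
[ 1.330e-01  1.440e-01  1.743e+00 -1.000e-03  1.260e+00 -7.130e-01] [0.40111005 0.16552275 0.32930291] [-3.13740045e+00 -2.55034875e-03  2.41698573e+00] 2.7054686279761045e-16
lever 0.58 [324.4, 34.6, 398.4, 120.3] [[0.354, 0.261, 0.001], [0.374, 0.31, 0.055], [0.405, 0.395, 0.067]]
head 0.78 [228.8, 187.0, 331.6, 287.6] [[0.403, 0.063, 0.094], [0.45, 0.115, 0.126], [0.502, 0.162, 0.148]]
lever 0.057 1174 [376.1 323.3] [ 22.7 132.1] 10.7 [[0.364, 0.259, 0.059], [0.38, 0.3, 0.065], [0.396, 0.345, 0.067]]
lever 0.042 610 [375.3 328.8] [ 24.1 143.5] 11.0 [[0.353, 0.258, 0.043], [0.367, 0.371, 0.054], [0.388, 0.398, 0.056]]
lever 0.025 619 [363.5 324.6] [ 55.9 110.5] 37.0 [[0.353, 0.276, 0.028], [0.368, 0.301, 0.035], [0.407, 0.327, 0.038]]
plane 2945 [0.4508239  0.119628   0.12235367] [-0.19864237  0.46021696  0.86529854] 30.083188370606976 113.34636348363502 h 0.0007647203281670064
-0.012 3760 -0.0056 [-0.0447  0.0085  0.0518] [-0.058  -0.0046  0.0641]
-0.003 2959 0.0008 [-0.0369  0.0027  0.0386] [-0.0372 -0.0009  0.0425]
0.014 71 0.0184 [-0.0006  0.0128  0.0178] [-0.0081  0.0072  0.0135]
0.025 327 0.0291 [-0.0089  0.0016  0.0116] [-0.0073  0.0024  0.0129]
```

View pics/w1.png

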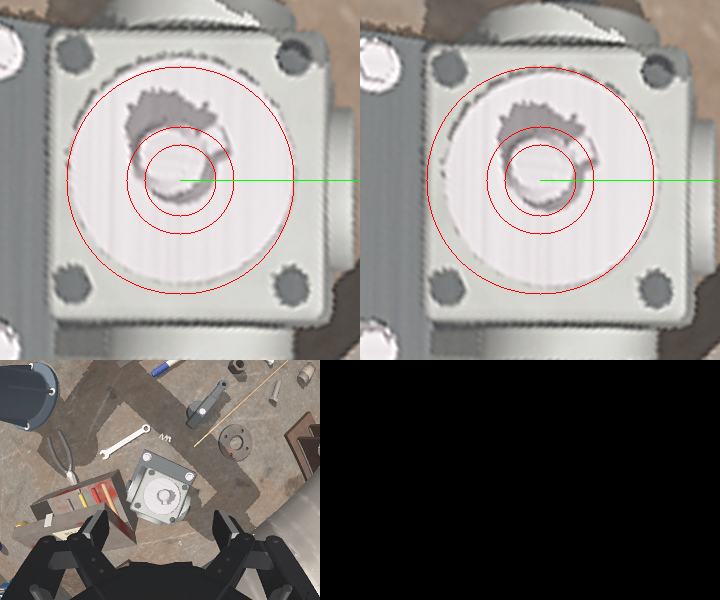

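Call:
move_arm(
  rows=[
    {"rotation": [0, 0, 1], "slide": [-0.08, 0.54, -0.4], "fingers": -1},
    {"rotation": [0, 0, 1], "slide": [-0.08, 0.54, -0.4], "fingers": -1},
    {"rotation": [0, 0, 1], "slide": [-0.08, 0.54, -0.4], "fingers": -1},
    {"rotation": [0, 0, 1], "slide": [-0.08, 0.54, -0.4], "fingers": -1},
    {"rotation": [0, 0, 1], "slide": [-0.08, 0.54, -0.4], "fingers": -1},
  ],
)

```text
time: 4.0
eef_pos: [0.3818, 0.3003, 0.2301]
ee_rot: [-3.14, -0.002, 2.915]
contact_force: [0.2, -0.6, -0.6]
width: 0.0856
```

Call:
move_arm(
  rows=[
    {"rotation": [0, 0, 1], "slide": [0, 0, 0], "fingers": -1},
    {"rotation": [0, 0, 1], "slide": [0, 0, 0], "fingers": -1},
    {"rotation": [0, 0, 1], "slide": [0, 0, 0], "fingers": -1},
    {"rotation": [0, 0, 1], "slide": [0, 0, 0], "fingers": -1},
  ],
)

```text
time: 4.4
eef_pos: [0.3838, 0.2987, 0.2328]
ee_rot: [-3.141, 0.003, -2.869]
contact_force: [-0.3, 0.3, -0.1]
width: 0.0855
```

Call:
move_arm(
  rows=[
    {"rotation": [0, 0, 1], "slide": [0, 0, 0], "fingers": -1},
    {"rotation": [0, 0, 1], "slide": [0, 0, 0], "fingers": -1},
    {"rotation": [0, 0, 1], "slide": [0, 0, 0], "fingers": -1},
    {"rotation": [0, 0, 1], "slide": [0, 0, 0], "fingers": -1},
  ],
)

```text
time: 4.8
eef_pos: [0.3839, 0.2986, 0.2329]
ee_rot: [-3.14, 0.003, -2.369]
contact_force: [-0.2, 0.1, -0.1]
width: 0.0855
```

Call:
move_arm(
  rows=[
    {"rotation": [0, 0, 1], "slide": [0, 0, -0.3], "fingers": -1},
    {"rotation": [0, 0, 1], "slide": [0, 0, -0.3], "fingers": -1},
    {"rotation": [0, 0, 1], "slide": [0, 0, -0.3], "fingers": -1},
    {"rotation": [0, 0, 1], "slide": [0, 0, -0.3], "fingers": -1},
    {"rotation": [0, 0, 1], "slide": [0, 0, -0.3], "fingers": -1},
  ],
)

```text
time: 5.3
eef_pos: [0.3839, 0.2989, 0.1574]
ee_rot: [-3.14, 0.001, -1.873]
contact_force: [0.2, 0.9, 0.4]
width: 0.0853
```

Run:
```python
from h import *
s=env.get_state(); print(s["time"],s["joint_pos"].round(3),s["eef_pos"],s["ee_rot"])
w=wrist(); X=wcloud(w)
S=X[(abs(X[:,0]-.375)<.06)&(X[:,1]>.22)&(X[:,1]<.43)&(X[:,2]>.012)]
for lo,hi in ((.057,.072),(.042,.057),(.025,.04)):
    q=S[(S[:,2]>lo)&(S[:,2]<hi)]
    if len(q)>10: r=cv2.minAreaRect((q[:,:2]*1000).astype(np.float32)); print("lever",lo,len(q),np.round(r[0],1),np.round(r[1],1),round(r[2],1),np.round(np.percentile(q,[1,50,99],axis=0),3).tolist())
# key angle from earlier view
w=dict(np.load("w1.npz",allow_pickle=True)); X=wcloud(w); ax=headaxes(113.6); 
o=np.array([.452,.120,.121]); q=X-o; h=q@ax[2]; a=q@ax[0]; b=q@ax[1]; r=np.hypot(a,b)
m=(h>.023)&(r<.02); print("tip",a[m].mean(),b[m].mean(),np.percentile(a[m],[2,98]),np.percentile(b[m],[2,98]),np.median(h[m]))
m=(abs(h)<.003)&(r<.045)&(r>.025); print("face",np.percentile(a[m],[1,99]),np.percentile(b[m],[1,99]),np.median(h[m]))
for lo,hi in((.011,.022),(.015,.021)):
    m=(h>lo)&(h<hi)&(r>.0135)&(r<.02); an=np.arctan2(b[m],a[m]); print("key",m.sum(),np.percentile(an,[5,50,95]).round(3),an.mean(),r[m].mean())
```

```text
5.3 [ 4.320e-01  4.570e-01  1.850e+00 -1.000e-03  8.320e-01 -2.408e+00] [0.38392592 0.29893442 0.15738282] [-3.13955920e+00  1.03102916e-03 -1.87253107e+00]
lever 0.057 3121 [376.2 324.8] [ 22.7 136.1] 10.4 [[0.364, 0.258, 0.059], [0.38, 0.298, 0.065], [0.396, 0.344, 0.067]]
lever 0.042 1307 [375.5 328.7] [ 24.1 143.9] 11.0 [[0.353, 0.257, 0.043], [0.367, 0.37, 0.054], [0.391, 0.398, 0.056]]
lever 0.025 1462 [366.7 320. ] [ 56.4 123.8] 36.7 [[0.353, 0.275, 0.028], [0.367, 0.3, 0.036], [0.407, 0.325, 0.039]]
tip 0.000684872964027564 -0.00047067614848349346 [-0.0102953   0.01093472] [-0.01019303  0.01020657] 0.029603492157380246
face [-0.03613794  0.03595555] [-0.03585381  0.03669543] 0.0014366568449075514
key 39 [0.217 0.424 0.738] 0.44394499163213486 0.016053687538409925
key 33 [0.247 0.489 0.739] 0.4764151529597362 0.01596658523049442
```

Call:
move_arm(
  rows=[
    {"rotation": [0, 0, 0.76], "slide": [-0.014, 0.01, 0], "fingers": -1},
    {"rotation": [0, 0, 0.76], "slide": [-0.014, 0.01, 0], "fingers": -1},
    {"rotation": [0, 0, 0.76], "slide": [-0.014, 0.01, -0.2], "fingers": -1},
    {"rotation": [0, 0, 0.76], "slide": [-0.014, 0.01, -0.36], "fingers": -1},
    {"rotation": [0, 0, 0.76], "slide": [-0.014, 0.01, -0.48], "fingers": -1},
    {"rotation": [0, 0, 0.76], "slide": [-0.014, 0.01, -0.48], "fingers": -1},
    {"rotation": [0, 0, 0.76], "slide": [-0.014, 0.01, -0.48], "fingers": -1},
  ],
)

```text
time: 6.05
eef_pos: [0.3793, 0.3027, 0.0369]
ee_rot: [-3.141, 0.0, -1.49]
contact_force: [-0.1, 1.0, 0.8]
width: 0.0855
```

Call:
move_arm(
  rows=[
    {"rotation": [0, 0, 0], "slide": [0, 0, 0], "fingers": 1},
    {"rotation": [0, 0, 0], "slide": [0, 0, 0], "fingers": 1},
    {"rotation": [0, 0, 0], "slide": [0, 0, 0], "fingers": 1},
    {"rotation": [0, 0, 0], "slide": [0, 0, 0], "fingers": 1},
    {"rotation": [0, 0, 0], "slide": [0, 0, 0], "fingers": 1},
    {"rotation": [0, 0, 0], "slide": [0, 0, 0], "fingers": 1},
    {"rotation": [0, 0, 0], "slide": [0, 0, 0], "fingers": 1},
    {"rotation": [0, 0, 0], "slide": [0, 0, 0], "fingers": 1},
    {"rotation": [0, 0, 0], "slide": [0, 0, 0], "fingers": 1},
    {"rotation": [0, 0, 0], "slide": [0, 0, 0], "fingers": 1},
  ],
)

```text
time: 7.05
eef_pos: [0.3791, 0.3032, 0.0373]
ee_rot: [-3.14, 0.0, -1.488]
contact_force: [0.0, -0.2, 6.6]
width: 0.0208
```

```bash
cat > e.py <<'E'
from h import *
s=env.get_state(); print(s["time"],s["joint_pos"].round(3),s["eef_pos"],s["ee_rot"].round(4),"F",s["contact_force"].round(1),"T",s["torque"].round(2),s["width"])
w=wrist(); X=wcloud(w); T=(X-w["pt"])@w["Rt"]   # tool frame
# lever in hand: bar/arm along tool x; region
m=(abs(T[:,1])<.035)&(T[:,0]>-.12)&(T[:,0]<.06)&(T[:,2]>-.02)&(T[:,2]<.045); S=T[m]
print(len(S)); zt=s["eef_pos"]
for lo,hi in((-.12,-.055),(.012,.05),(-.05,-.012)):
    q=S[(S[:,0]>lo)&(S[:,0]<hi)]
    for zl,zh in ((-.02,-.004),(-.004,.01),(.01,.045)):
        k=q[(q[:,2]>zl)&(q[:,2]<zh)]
        if len(k)>30: print("x",lo,hi,"z",zl,len(k),"y",np.percentile(k[:,1],[2,50,98]).round(4),"z",np.percentile(k[:,2],[2,50,98]).round(4),"xr",np.percentile(k[:,0],[1,99]).round(4),"slope y/x",np.polyfit(k[:,0],k[:,1],1)[0].round(3),"slope z/x",np.polyfit(k[:,0],k[:,2],1)[0].round(3))
save(w,"w2")
E
python3 e.py
```

```text
7.05 [ 0.444  0.685  1.925 -0.     0.529 -2.78 ] [0.37914679 0.30320898 0.03725194] [-3.1396e+00  5.0000e-04 -1.4883e+00] F [ 0.  -0.2  6.6] T [-0.18 -0.    0.02] 0.020837763567812147
11272
x -0.12 -0.055 z 0.01 364 y [-0.0214 -0.0155  0.0235] z [0.0354 0.0365 0.0377] xr [-0.0903 -0.0626] slope y/x -0.119 slope z/x -0.002
x 0.012 0.05 z -0.02 523 y [-0.0153  0.0007  0.0174] z [-0.0197 -0.0127 -0.0047] xr [0.012  0.0464] slope y/x -0.011 slope z/x 0.015
x 0.012 0.05 z -0.004 1028 y [-0.023   0.0141  0.0254] z [-0.0032  0.0017  0.009 ] xr [0.0121 0.0461] slope y/x 0.016 slope z/x -0.079
x 0.012 0.05 z 0.01 5408 y [-0.034  -0.0006  0.034 ] z [0.017  0.0364 0.0378] xr [0.013  0.0497] slope y/x 0.022 slope z/x 0.112
x -0.05 -0.012 z 0.01 38 y [-0.035  -0.0342 -0.0334] z [0.0356 0.0365 0.0378] xr [-0.0233 -0.0121] slope y/x 0.009 slope z/x 0.003
```

View pics/w2.png

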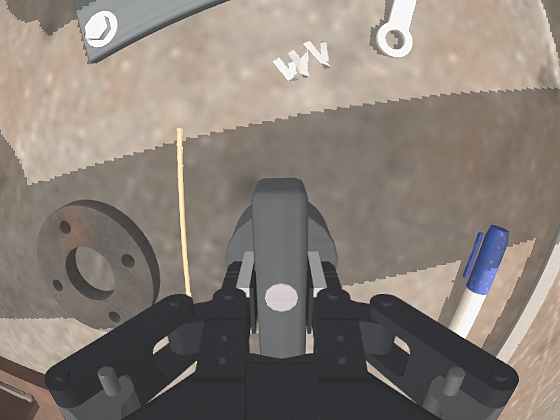

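Call:
move_arm(
  rows=[
    {"rotation": [0, 0, 0], "slide": [0, 0, 0.1], "fingers": 1},
    {"rotation": [0, 0, 0], "slide": [0, 0, 0.2], "fingers": 1},
    {"rotation": [0, 0, 0], "slide": [0, 0, 0.35], "fingers": 1},
    {"rotation": [0, 0, 0], "slide": [0, 0, 0.5], "fingers": 1},
    {"rotation": [0, 0, 0], "slide": [0, 0, 0.65], "fingers": 1},
    {"rotation": [0, 0, 0], "slide": [0, 0, 0.84], "fingers": 1},
    {"rotation": [0, 0, 0], "slide": [0, 0, 0.84], "fingers": 1},
    {"rotation": [0, 0, 0], "slide": [0, 0, 0.84], "fingers": 1},
  ],
)

```text
time: 7.9
eef_pos: [0.3777, 0.3028, 0.2465]
ee_rot: [-3.141, 0.0, -1.488]
contact_force: [-0.3, 0.7, -5.3]
width: 0.0211
```

```bash
cat > e.py <<'E'
from h import *
s=env.get_state(); print(s["time"],s["joint_pos"].round(3),s["eef_pos"],s["ee_rot"].round(4),"F",s["contact_force"].round(1),"T",s["torque"].round(2),s["width"])
w=wrist(); X=wcloud(w); T=(X-w["pt"])@w["Rt"]
S=T[(abs(T[:,1])<.035)&(T[:,0]>-.13)&(T[:,0]<.06)&(T[:,2]>-.045)&(T[:,2]<.06)]
q=S[(S[:,0]>.012)&(abs(S[:,1])<.009)&(S[:,2]<-.018)]; print("bartop n",len(q),"z med",np.median(q[:,2]),"pitch dz/dx",np.polyfit(q[:,0],q[:,2],1)[0],"xmax",np.percentile(q[:,0],[1,99]))
xs=[];l=[];r=[]
for x in np.arange(.02,.044,.002):
    k=S[(abs(S[:,0]-x)<.001)&(S[:,2]<-.02)&(abs(S[:,1])<.016)]; 
    if len(k)>5: xs.append(x);l.append(k[:,1].min());r.append(k[:,1].max())
if xs: print("edges",np.round(l,4),np.round(r,4),"slope",np.polyfit(xs,(np.array(l)+r)/2,1))
k=S[(S[:,2]>-.006)&(S[:,2]<.012)&(S[:,0]>.0)&(abs(S[:,1])>.012)&(np.hypot(S[:,0],S[:,1])<.04)]; print("hubtop",len(k),np.median(k[:,2]))
for y0 in (.014,.018,.022): 
    for sg in(1,-1):
        j=k[abs(sg*k[:,1]-y0)<.001]
        if len(j): print(sg*y0,"xmax",j[:,0].max().round(4),"-> c",(j[:,0].max()-np.sqrt(.0285**2-y0**2)).round(4))
print("roll dz/dy",np.polyfit(k[:,1],k[:,2],1)[0] if len(k)>10 else None)
# target pose
ax=headaxes(113.6); n=ax[2]; o=np.array([.4525,.1195,.121])
E
python3 e.py
```

```text
7.9 [ 0.444  0.318  1.759 -0.     1.065 -2.78 ] [0.37774768 0.3028016  0.24651277] [-3.1413  0.     -1.4882] F [-0.3  0.7 -5.3] T [-0.1   0.03 -0.02] 0.021142399954820177
bartop n 4096 z med -0.02820378620393001 pitch dz/dx 0.06189778404199424 xmax [0.01242448 0.04610333]
edges [-0.0098 -0.0102 -0.0101 -0.0101 -0.01   -0.0103 -0.0103 -0.0102 -0.0101
 -0.0101 -0.0105 -0.0104] [0.0116 0.0116 0.0115 0.0115 0.0114 0.0114 0.0112 0.0113 0.0112 0.0111
 0.0111 0.0111] slope [-0.02115555  0.00122944]
hubtop 1775 0.001838992285550237
0.014 xmax 0.0266 -> c 0.0017
-0.014 xmax 0.0256 -> c 0.0008
0.018 xmax 0.0244 -> c 0.0023
-0.018 xmax 0.0223 -> c 0.0002
0.022 xmax 0.0212 -> c 0.0031
-0.022 xmax 0.0181 -> c -0.0
roll dz/dy 0.00029784837864254914
```

```bash
cat > f.py <<'E'
from h import *
w=wrist(); X=wcloud(w); T=(X-w["pt"])@w["Rt"]
k=T[(T[:,2]>-.006)&(T[:,2]<.012)&(T[:,0]>.003)&(abs(T[:,1])>.012)&(np.hypot(T[:,0]-.001,T[:,1])<.027)]
def pl(P): return np.linalg.lstsq(np.c_[P[:,:2],np.ones(len(P))],P[:,2],rcond=None)[0].round(4)
print("hub",len(k),pl(k))
q=T[(T[:,0]>.014)&(T[:,0]<.044)&(abs(T[:,1])<.008)&(T[:,2]<-.018)&(T[:,2]>-.045)]; print("bar",pl(q), [np.median(q[abs(q[:,0]-x)<.001,2]).round(4) for x in (.016,.022,.028,.034,.04)])
g=X[abs(X[:,2])<.006]; print("table",len(g),pl(g),g[:,:2].mean(0))
for c in("top","side"):
    p=env.get_image(c); d=env.trace("lever",p)
    Y=cloud(p); Y=(Y-w["pt"])@w["Rt"]; Y=Y[(abs(Y[:,1])<.02)&(Y[:,0]>-.11)&(Y[:,0]<.06)&(Y[:,2]>-.04)&(Y[:,2]<.05)]
    print(c,len(Y))
    for a,b in((-.1,-.09),(-.09,-.08),(-.08,-.07),(-.07,-.06),(-.06,-.05),(-.04,-.03),(.02,.03),(.03,.04),(.04,.05)):
        z=Y[(Y[:,0]>a)&(Y[:,0]<b)]
        if len(z)>5: print(a,len(z),"z",np.percentile(z[:,2],[5,50,95]).round(4),"y",np.percentile(z[:,1],[5,50,95]).round(4),"xr",z[:,0].min().round(4))
E
python3 f.py
```

```text
hub 1283 [-0.0106 -0.0003  0.0018]
bar [-0.0001 -0.0149 -0.0284] [np.float64(-0.0283), np.float64(-0.0284), np.float64(-0.0284), np.float64(-0.0284), np.float64(-0.0284)]
table 135586 [ 0.0004 -0.0002  0.0007] [0.35231208 0.27584696]
top 435
-0.1 43 z [-0.0167 -0.0147 -0.009 ] y [-0.0062  0.0026  0.0109] xr -0.0971
-0.09 77 z [-0.0179 -0.0153 -0.0082] y [-0.0078  0.0042  0.0127] xr -0.0899
-0.08 69 z [-0.0161 -0.0143 -0.008 ] y [-0.0065  0.0025  0.0105] xr -0.08
-0.07 66 z [-0.0158 -0.0136 -0.0078] y [-0.0062  0.0027  0.0101] xr -0.0697
-0.06 49 z [-0.0157 -0.0138 -0.0065] y [-0.0052  0.0046  0.0102] xr -0.0595
0.02 35 z [-0.0157  0.0032  0.0305] y [0.0104 0.0121 0.019 ] xr 0.02
0.03 38 z [-0.0278 -0.025  -0.0038] y [0.0027 0.0094 0.0104] xr 0.0301
0.04 48 z [-0.0279 -0.0251 -0.0067] y [-0.0067  0.0037  0.0103] xr 0.0401
side 1131
-0.1 174 z [-0.0135 -0.0057  0.0031] y [-0.0087  0.001   0.0121] xr -0.0998
-0.09 26 z [-0.0142 -0.0136  0.0008] y [-0.0101 -0.0046  0.0094] xr -0.0899
-0.08 8 z [-0.0139 -0.0136 -0.0126] y [-0.0053 -0.0011  0.007 ] xr -0.0797
-0.07 21 z [-0.0132 -0.0128 -0.0112] y [-0.0069  0.0006  0.0077] xr -0.0692
-0.06 16 z [-0.0134 -0.0125 -0.0092] y [-0.0078 -0.003   0.0072] xr -0.0599
-0.04 25 z [-0.0253 -0.0244 -0.0018] y [-0.0102 -0.0033  0.008 ] xr -0.04
0.02 10 z [-0.0257 -0.0255 -0.0085] y [-0.0121 -0.0004  0.0068] xr 0.0219
0.03 9 z [-0.0257 -0.0254 -0.025 ] y [-0.005   0.0013  0.0076] xr 0.0341
```

```bash
cat > g.py <<'E'
from h import *
import sys
ka=float(sys.argv[1]); d=float(sys.argv[2]); o=np.array([.4525,.1195,.121]); ax=headaxes(113.6); n=ax[2]
s=env.get_state(); R0=Ro.from_euler("xyz",s["ee_rot"])
k=np.cos(ka)*ax[0]+np.sin(ka)*ax[1]; R1=Ro.from_matrix(np.c_[-k,np.cross(-n,-k),-n])
tcp=o+d*n-R1.apply([.001,.0003,.037])
rv=(R1*R0.inv()).as_rotvec()
off=R0.apply([.001,.0003,.037])+s["eef_pos"]-o
print("axes x,y,n",ax[0].round(3),ax[1].round(3),n.round(3),"k",k.round(3),"armtip",(o+.1*k+.06*n).round(3))
print("target rpy",R1.as_euler("xyz").round(3),"tcp",tcp.round(4),"d slide/0.25",((tcp-s["eef_pos"])/.25).round(3),"rotvec/.5",(rv/.5).round(3),"mag",np.linalg.norm(rv))
print("now: lever origin h",(off@n).round(4),"x",(off@ax[0]).round(4),"y",(off@ax[1]).round(4),"tilt err",np.degrees(np.arccos(-R0.as_matrix()[:,2]@n)).round(2),"ka now",np.arctan2(-R0.as_matrix()[:,0]@ax[1],-R0.as_matrix()[:,0]@ax[0]).round(3))
print("F",s["contact_force"].round(1),"Fn",(s["contact_force"]@n).round(1),"Fx",(s["contact_force"]@ax[0]).round(1),"Fy",(s["contact_force"]@ax[1]).round(1),"Tn",(s["torque"]@n).round(2),"w",s["width"].round(4),"t",s["time"],s["joint_pos"].round(2),"n/.25 per mm",(n*.004).round(5))
E
python3 g.py .43 .06
```

```text
axes x,y,n [ 0.347 -0.794  0.5  ] [0.916 0.4   0.   ] [-0.2    0.458  0.866] k [ 0.697 -0.554  0.454] armtip [0.51  0.092 0.218]
target rpy [-2.905  0.472  2.47 ] tcp [0.4336 0.1632 0.2055] d slide/0.25 [ 0.225 -0.557 -0.156] rotvec/.5 [ 0.036 -1.343 -4.629] mag 2.410211497788373
now: lever origin h 0.1734 x -0.1273 y 0.0037 tilt err 29.99 ka now 2.766Traceback (most recent call last):
  File "g.py", line 12, in <module>
    print("F",s["contact_force"].round(1),"Fn",(s["contact_force"]@n).round(1),"Fx",(s["contact_force"]@ax[0]).round(1),"Fy",(s["contact_force"]@ax[1]).round(1),"Tn",(s["torque"]@n).round(2),"w",s["width"].round(4),"t",s["time"],s["joint_pos"].round(2),"n/.25 per mm",(n*.004).round(5))
                                                                                                                                                                                                   ^^^^^^^^^^^^^^^^
AttributeError: 'float' object has no attribute 'round'
```

Call:
move_arm(
  rows=[
    {"rotation": [0.007, -0.269, -0.926], "slide": [0.05, -0.12, 0.2], "fingers": 1},
    {"rotation": [0.007, -0.269, -0.926], "slide": [0.05, -0.12, 0.2], "fingers": 1},
    {"rotation": [0.007, -0.269, -0.926], "slide": [0.05, -0.12, 0.2], "fingers": 1},
    {"rotation": [0.007, -0.269, -0.926], "slide": [0.05, -0.12, 0.2], "fingers": 1},
    {"rotation": [0.007, -0.269, -0.926], "slide": [0.05, -0.12, 0.2], "fingers": 1},
  ],
)

```text
time: 8.7
eef_pos: [0.3898, 0.2728, 0.2953]
ee_rot: [-3.013, 0.021, -1.95]
contact_force: [-0.4, 0.6, -5.3]
width: 0.0209
```

Call:
move_arm(
  rows=[
    {"rotation": [0.007, -0.269, -0.926], "slide": [0.05, -0.12, 0], "fingers": 1},
    {"rotation": [0.007, -0.269, -0.926], "slide": [0.05, -0.12, 0], "fingers": 1},
    {"rotation": [0.007, -0.269, -0.926], "slide": [0.05, -0.12, 0], "fingers": 1},
    {"rotation": [0.007, -0.269, -0.926], "slide": [0.05, -0.12, 0], "fingers": 1},
    {"rotation": [0.007, -0.269, -0.926], "slide": [0.05, -0.12, 0], "fingers": 1},
  ],
)

```text
time: 9.2
eef_pos: [0.4027, 0.2431, 0.2953]
ee_rot: [-2.904, 0.1, -2.406]
contact_force: [0.1, -0.1, -5.8]
width: 0.0209
```

Call:
move_arm(
  rows=[
    {"rotation": [0.007, -0.269, -0.926], "slide": [0.05, -0.12, 0], "fingers": 1},
    {"rotation": [0.007, -0.269, -0.926], "slide": [0.05, -0.12, 0], "fingers": 1},
    {"rotation": [0.007, -0.269, -0.926], "slide": [0.05, -0.12, 0], "fingers": 1},
    {"rotation": [0.007, -0.269, -0.926], "slide": [0.05, -0.12, 0], "fingers": 1},
    {"rotation": [0.007, -0.269, -0.926], "slide": [0.05, -0.12, 0], "fingers": 1},
  ],
)

```text
time: 9.7
eef_pos: [0.4157, 0.2133, 0.2956]
ee_rot: [-2.841, 0.219, -2.86]
contact_force: [-0.2, -0.0, -3.9]
width: 0.0209
```

Call:
move_arm(
  rows=[
    {"rotation": [0.007, -0.269, -0.926], "slide": [0.03, -0.1, 0], "fingers": 1},
    {"rotation": [0.007, -0.269, -0.926], "slide": [0.03, -0.1, 0], "fingers": 1},
    {"rotation": [0.007, -0.269, -0.926], "slide": [0.03, -0.1, 0], "fingers": 1},
    {"rotation": [0.007, -0.269, -0.926], "slide": [0.03, -0.1, 0], "fingers": 1},
    {"rotation": [0.007, -0.269, -0.926], "slide": [0.03, -0.1, 0], "fingers": 1},
  ],
)

```text
time: 10.2
eef_pos: [0.4237, 0.1885, 0.2958]
ee_rot: [-2.837, 0.352, 2.961]
contact_force: [1.0, -0.7, -5.0]
width: 0.0208
```

```bash
sed -i 's/"w",s\["width"\].round(4)/"w",round(s["width"],4)/' g.py; python3 g.py .43 .06
```

```text
axes x,y,n [ 0.347 -0.794  0.5  ] [0.916 0.4   0.   ] [-0.2    0.458  0.866] k [ 0.697 -0.554  0.454] armtip [0.51  0.092 0.218]
target rpy [-2.905  0.472  2.47 ] tcp [0.4336 0.1632 0.2055] d slide/0.25 [ 0.04  -0.101 -0.361] rotvec/.5 [ 0.015 -0.271 -0.926] mag 0.48241253725331834
now: lever origin h 0.1521 x 0.0191 y 0.0045 tilt err 7.39 ka now 0.893
F [ 1.  -0.7 -5. ] Fn -4.8 Fx -1.6 Fy 0.6 Tn 0.08 w 0.0208 t 10.2 [ 0.46  0.25  1.81 -0.53  1.06 -0.62] n/.25 per mm [-0.0008   0.00183  0.00346]
```

Call:
move_arm(
  rows=[
    {"rotation": [0.015, -0.271, -0.926], "slide": [0.04, -0.101, -0.1], "fingers": 1},
    {"rotation": [0.015, -0.271, -0.926], "slide": [0.04, -0.101, -0.1], "fingers": 1},
    {"rotation": [0.015, -0.271, -0.926], "slide": [0.04, -0.101, -0.1], "fingers": 1},
    {"rotation": [0.015, -0.271, -0.926], "slide": [0.04, -0.101, -0.1], "fingers": 1},
    {"rotation": [0.015, -0.271, -0.926], "slide": [0.04, -0.101, -0.361], "fingers": 1},
    {"rotation": [0.015, -0.271, -0.926], "slide": [0.04, -0.101, -0.361], "fingers": 1},
    {"rotation": [0.015, -0.271, -0.926], "slide": [0.04, -0.101, -0.361], "fingers": 1},
    {"rotation": [0.015, -0.271, -0.926], "slide": [0.04, -0.101, -0.361], "fingers": 1},
  ],
)

```text
time: 11.0
eef_pos: [0.4342, 0.163, 0.2064]
ee_rot: [-2.906, 0.473, 2.469]
contact_force: [0.8, 0.3, -3.9]
width: 0.0208
```

```bash
python3 g.py .43 .035
cat > v.py <<'E'
from h import *
import sys
out=[]
o=np.array([.4525,.1195,.121]);n=headaxes(113.6)[2]
for c in("side","top"):
    p=env.get_image(c); C=p["R"]@(o+.04*n)+p["t"]; u=int(C[0]/C[2]*p["fx"]+p["cx"]);v=int(C[1]/C[2]*p["fy"]+p["cy"])
    im=p["img"].copy()
    out.append(cv2.resize(im[v-50:v+50,u-50:u+50],(400,400),interpolation=cv2.INTER_CUBIC))
    for a,b in((-.02,.15),):
        pass
    P=[p["R"]@(o+h*n)+p["t"] for h in(0,.029,.06,.124)]
    for q in P:
        x=int((q[0]/q[2]*p["fx"]+p["cx"]-u+50)*4); y=int((q[1]/q[2]*p["fy"]+p["cy"]-v+50)*4); cv2.circle(out[-1],(x,y),3,(255,0,0),-1)
cv2.imwrite("pics/"+sys.argv[1]+".png",np.hstack(out)[:,:,::-1])
E
python3 v.py v1
```

```text
axes x,y,n [ 0.347 -0.794  0.5  ] [0.916 0.4   0.   ] [-0.2    0.458  0.866] k [ 0.697 -0.554  0.454] armtip [0.51  0.092 0.218]
target rpy [-2.905  0.472  2.47 ] tcp [0.4386 0.1517 0.1839] d slide/0.25 [ 0.017 -0.045 -0.09 ] rotvec/.5 [0.001 0.002 0.001] mag 0.001407563966885471
now: lever origin h 0.0605 x 0.0009 y 0.0005 tilt err 0.06 ka now 0.429
F [ 0.8  0.3 -3.9] Fn -3.4 Fx -1.9 Fy 0.8 Tn 0.02 w 0.0208 t 11.0 [ 0.44  0.43  1.86 -0.65  0.97  0.01] n/.25 per mm [-0.0008   0.00183  0.00346]
```

View pics/v1.png

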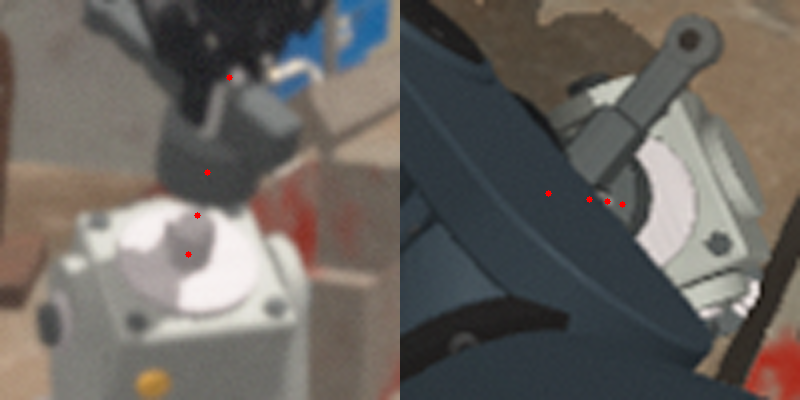

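Call:
move_arm(
  rows=[
    {"rotation": [0, 0, 0], "slide": [0.006, -0.015, -0.03], "fingers": 1},
    {"rotation": [0, 0, 0], "slide": [0.012, -0.03, -0.06], "fingers": 1},
    {"rotation": [0, 0, 0], "slide": [0.018, -0.045, -0.088], "fingers": 1},
    {"rotation": [0, 0, 0], "slide": [0.022, -0.054, -0.105], "fingers": 1},
    {"rotation": [0, 0, 0], "slide": [0.022, -0.054, -0.105], "fingers": 1},
  ],
)

```text
time: 11.6
eef_pos: [0.4386, 0.1486, 0.179]
ee_rot: [-2.903, 0.472, 2.468]
contact_force: [-0.1, 0.4, -5.3]
width: 0.0211
```

```bash
python3 g.py .43 .022|tail -3
```

```text
target rpy [-2.905  0.472  2.47 ] tcp [0.4412 0.1458 0.1726] d slide/0.25 [ 0.011 -0.011 -0.025] rotvec/.5 [ 0.003 -0.002  0.005] mag 0.0031406836959227977
now: lever origin h 0.0293 x 0.0001 y -0.0014 tilt err 0.16 ka now 0.429
F [-0.1  0.4 -5.3] Fn -4.3 Fx -3.0 Fy 0.1 Tn -0.01 w 0.0211 t 11.6 [ 0.41  0.48  1.89 -0.69  0.9   0.04] n/.25 per mm [-0.0008   0.00183  0.00346]
```

Call:
move_arm(
  rows=[
    {"rotation": [0, 0, 0], "slide": [0.006, -0.006, -0.013], "fingers": 1},
    {"rotation": [0, 0, 0], "slide": [0.011, -0.011, -0.025], "fingers": 1},
    {"rotation": [0, 0, 0], "slide": [0.011, -0.011, -0.025], "fingers": 1},
  ],
)

```text
time: 11.9
eef_pos: [0.442, 0.1476, 0.1728]
ee_rot: [-2.908, 0.472, 2.467]
contact_force: [0.6, 3.3, -9.4]
width: 0.0208
```

```bash
python3 g.py .43 .014|tail -3
```

```text
target rpy [-2.905  0.472  2.47 ] tcp [0.4428 0.1421 0.1657] d slide/0.25 [ 0.003 -0.022 -0.029] rotvec/.5 [-0.004  0.003  0.003] mag 0.002842118887225146
now: lever origin h 0.0229 x -0.0011 y 0.0015 tilt err 0.1 ka now 0.428
F [ 0.6  3.3 -9.4] Fn -6.7 Fx -7.1 Fy 1.9 Tn -0.06 w 0.0208 t 11.9 [ 0.4   0.49  1.89 -0.7   0.88  0.05] n/.25 per mm [-0.0008   0.00183  0.00346]
```

Call:
move_arm(
  rows=[
    {"rotation": [0, 0, 0], "slide": [0.003, -0.007, -0.013], "fingers": 1},
    {"rotation": [0, 0, 0], "slide": [0.006, -0.013, -0.024], "fingers": 1},
    {"rotation": [0, 0, 0], "slide": [0.006, -0.013, -0.024], "fingers": 1},
  ],
)

```text
time: 12.2
eef_pos: [0.4437, 0.1449, 0.1672]
ee_rot: [-2.91, 0.472, 2.468]
contact_force: [-0.1, 5.0, -8.7]
width: 0.0213
```

```bash
python3 g.py .43 .014|tail -3
```

```text
target rpy [-2.905  0.472  2.47 ] tcp [0.4428 0.1421 0.1657] d slide/0.25 [-0.004 -0.011 -0.006] rotvec/.5 [-0.006  0.005  0.   ] mag 0.003817066908679609
now: lever origin h 0.0164 x -0.0012 y 0.0021 tilt err 0.19 ka now 0.428
F [-0.1  5.  -8.7] Fn -5.2 Fx -8.4 Fy 1.9 Tn 0.12 w 0.0213 t 12.2 [ 0.39  0.5   1.9  -0.71  0.87  0.06] n/.25 per mm [-0.0008   0.00183  0.00346]
```

Call:
move_arm(
  rows=[
    {"rotation": [0, 0, 0], "slide": [0.001, -0.003, -0.009], "fingers": 1},
    {"rotation": [0, 0, 0], "slide": [0.003, -0.007, -0.018], "fingers": 1},
    {"rotation": [0, 0, 0], "slide": [0.003, -0.007, -0.018], "fingers": 1},
  ],
)

```text
time: 12.5
eef_pos: [0.4449, 0.1431, 0.1628]
ee_rot: [-2.91, 0.473, 2.468]
contact_force: [-0.0, 6.3, -7.4]
width: 0.0209
```

```bash
python3 g.py .43 .008|tail -3
```

```text
target rpy [-2.905  0.472  2.47 ] tcp [0.444  0.1394 0.1605] d slide/0.25 [-0.004 -0.015 -0.009] rotvec/.5 [-0.005  0.006 -0.001] mag 0.004140808990794944
now: lever origin h 0.0115 x -0.0016 y 0.0025 tilt err 0.21 ka now 0.428
F [-0.   6.3 -7.4] Fn -3.5 Fx -8.7 Fy 2.5 Tn 0.06 w 0.0209 t 12.5 [ 0.39  0.51  1.9  -0.72  0.86  0.07] n/.25 per mm [-0.0008   0.00183  0.00346]
```

Call:
move_arm(
  rows=[
    {"rotation": [0, 0, 0], "slide": [0.001, -0.003, -0.009], "fingers": 1},
    {"rotation": [0, 0, 0], "slide": [0.003, -0.008, -0.022], "fingers": 1},
    {"rotation": [0, 0, 0], "slide": [0.003, -0.008, -0.022], "fingers": 1},
  ],
)

```text
time: 12.8
eef_pos: [0.446, 0.1407, 0.1576]
ee_rot: [-2.909, 0.474, 2.469]
contact_force: [2.1, 4.7, -7.3]
width: 0.0209
```

```bash
python3 g.py .43 .0|tail -3
```

```text
target rpy [-2.905  0.472  2.47 ] tcp [0.4456 0.1357 0.1536] d slide/0.25 [-0.002 -0.02  -0.016] rotvec/.5 [-0.003  0.007 -0.001] mag 0.0038859893032053274
now: lever origin h 0.0057 x -0.0019 y 0.0025 tilt err 0.21 ka now 0.429
F [ 2.1  4.7 -7.3] Fn -4.6 Fx -6.6 Fy 3.8 Tn 0.13 w 0.0209 t 12.8 [ 0.39  0.52  1.91 -0.73  0.84  0.08] n/.25 per mm [-0.0008   0.00183  0.00346]
```

Key found. Now the last ~6 mm, along -n with a small press.

Call:
move_arm(
  rows=[
    {"rotation": [0, 0, 0], "slide": [0.002, -0.006, -0.01], "fingers": 1},
    {"rotation": [0, 0, 0], "slide": [0.003, -0.009, -0.019], "fingers": 1},
    {"rotation": [0, 0, 0], "slide": [0.004, -0.01, -0.022], "fingers": 1},
    {"rotation": [0, 0, 0], "slide": [0.004, -0.01, -0.022], "fingers": 1},
  ],
)

```text
time: 13.2
eef_pos: [0.4469, 0.1389, 0.1534]
ee_rot: [-2.911, 0.475, 2.468]
contact_force: [-2.8, 10.3, 5.2]
width: 0.0207
```

```bash
python3 g.py .43 .0|tail -3
```

```text
target rpy [-2.905  0.472  2.47 ] tcp [0.4456 0.1357 0.1536] d slide/0.25 [-0.005 -0.013  0.001] rotvec/.5 [-0.004  0.01  -0.001] mag 0.005478886122879638
now: lever origin h 0.0011 x -0.0021 y 0.0027 tilt err 0.28 ka now 0.428
F [-2.8 10.3  5.2] Fn 9.8 Fx -6.5 Fy 1.6 Tn 0.07 w 0.0207 t 13.2 [ 0.38  0.52  1.91 -0.74  0.83  0.09] n/.25 per mm [-0.0008   0.00183  0.00346]
```

Call:
move_arm(
  rows=[
    {"rotation": [0, 0, 0], "slide": [0.001, -0.002, -0.005], "fingers": 1},
    {"rotation": [0, 0, 0], "slide": [0.001, -0.003, -0.008], "fingers": 1},
    {"rotation": [0, 0, 0], "slide": [0.001, -0.003, -0.008], "fingers": 1},
  ],
)

```text
time: 13.5
eef_pos: [0.447, 0.139, 0.1533]
ee_rot: [-2.912, 0.476, 2.467]
contact_force: [-11.0, 18.8, 20.7]
width: 0.0212
```

```bash
python3 g.py .43 .0|tail -3; python3 v.py v2
python3 - <<'E'
from h import *
o=np.array([.4525,.1195,.121]);ax=headaxes(113.6);n=ax[2]
for c in("side","top"):
    p=env.get_image(c);X=cloud(p)-o; k=np.cos(.43)*ax[0]+np.sin(.43)*ax[1]; l=np.cross(n,k)
    a=X@k;b=X@l;h=X@n; m=(abs(b)<.008)&(a>.055)&(a<.1)&(h>.02)&(h<.08)
    if m.sum()>5: print(c,m.sum(),"arm top h (53 if home)",np.percentile(h[m],[50,80,95]).round(4))
    m=(abs(b)<.012)&(a>.02)&(a<.044)&(h>.04)&(h<.09)
    if m.sum()>5: print(c,m.sum(),"bar top h (64 if home)",np.percentile(h[m],[50,80,95]).round(4))
E
```

```text
target rpy [-2.905  0.472  2.47 ] tcp [0.4456 0.1357 0.1536] d slide/0.25 [-0.006 -0.013  0.001] rotvec/.5 [-0.003  0.015 -0.001] mag 0.007540093918340439
now: lever origin h 0.001 x -0.0022 y 0.0028 tilt err 0.39 ka now 0.427
F [-11.   18.8  20.7] Fn 28.7 Fx -8.4 Fy -2.6 Tn 0.1 w 0.0212 t 13.5 [ 0.38  0.53  1.92 -0.75  0.83  0.09] n/.25 per mm [-0.0008   0.00183  0.00346]
side 56 arm top h (53 if home) [0.0524 0.0538 0.0551]
top 214 arm top h (53 if home) [0.0525 0.0539 0.0552]
top 145 bar top h (64 if home) [0.0634 0.065  0.0663]
```

View pics/v2.png

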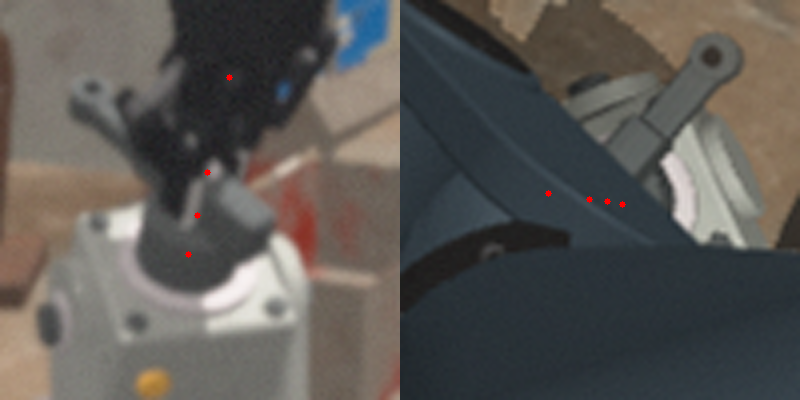

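Call:
move_arm(
  rows=[
    {"rotation": [0, 0, 0], "slide": [-0.001, 0.003, 0.005], "fingers": 1},
    {"rotation": [0, 0, 0], "slide": [-0.001, 0.003, 0.005], "fingers": 1},
    {"rotation": [0, 0, 0], "slide": [-0.001, 0.003, 0.005], "fingers": -1},
    {"rotation": [0, 0, 0], "slide": [-0.001, 0.003, 0.005], "fingers": -1},
    {"rotation": [0, 0, 0], "slide": [-0.001, 0.003, 0.005], "fingers": -1},
    {"rotation": [0, 0, 0], "slide": [-0.001, 0.003, 0.005], "fingers": -1},
    {"rotation": [0, 0, 0], "slide": [-0.001, 0.003, 0.005], "fingers": -1},
    {"rotation": [0, 0, 0], "slide": [-0.001, 0.003, 0.005], "fingers": -1},
    {"rotation": [0, 0, 0], "slide": [-0.001, 0.003, 0.005], "fingers": -1},
  ],
)

```text
time: 14.6
eef_pos: [0.4457, 0.1369, 0.1512]
ee_rot: [-2.905, 0.473, 2.468]
contact_force: [0.3, -0.7, 0.7]
width: 0.0852
```

Call:
move_arm(
  rows=[
    {"rotation": [0, 0, 0], "slide": [-0.016, 0.037, 0.07], "fingers": -1},
    {"rotation": [0, 0, 0], "slide": [-0.05, 0.11, 0.21], "fingers": -1},
    {"rotation": [0, 0, 0], "slide": [-0.1, 0.23, 0.43], "fingers": -1},
    {"rotation": [0, 0, 0], "slide": [-0.12, 0.27, 0.52], "fingers": -1},
    {"rotation": [0, 0, 0], "slide": [-0.12, 0.27, 0.52], "fingers": -1},
  ],
)

```text
time: 15.1
eef_pos: [0.4176, 0.2076, 0.2859]
ee_rot: [-2.917, 0.477, 2.466]
contact_force: [0.4, 0.5, 0.6]
width: 0.0854
```

```bash
cat > k.py <<'E'
from h import *
s=env.get_state(); print(s["time"],s["contact_force"].round(1),s["width"])
o=np.array([.4525,.1195,.121]);ax=headaxes(113.6);n=ax[2]; k=np.cos(.43)*ax[0]+np.sin(.43)*ax[1]; l=np.cross(n,k)
w=wrist(); save(w,"w3")
for c in("side","wrist"):
    X=(wcloud(w) if c=="wrist" else cloud(env.get_image(c)))-o
    a=X@k;b=X@l;h=X@n
    for nm,m in(("arm53",(abs(b)<.008)&(a>.055)&(a<.09)&(h>.03)&(h<.08)),("bar64",(abs(b)<.009)&(abs(a)<.04)&(h>.05)&(h<.09)),("hub34",(abs(b)>.014)&(np.hypot(a,b)<.026)&(h>.02)&(h<.045)),("face0",(np.hypot(a,b)>.031)&(np.hypot(a,b)<.035)&(abs(h)<.008))):
        if m.sum()>5: print(c,nm,m.sum(),np.median(h[m]).round(4),"b med",np.median(b[m]).round(4))
E
python3 k.py
```

```text
15.1 [0.4 0.5 0.6] 0.08535372958328957
side arm53 67 0.0523 b med 0.0019
side bar64 190 0.0642 b med 0.0017
side hub34 74 0.0341 b med 0.0174
side face0 87 0.0001 b med 0.0241
wrist arm53 514 0.054 b med 0.0009
wrist bar64 1856 0.0659 b med -0.0001
wrist hub34 784 0.0359 b med -0.0142
wrist face0 366 0.0018 b med -0.0181
```

View pics/w3.png

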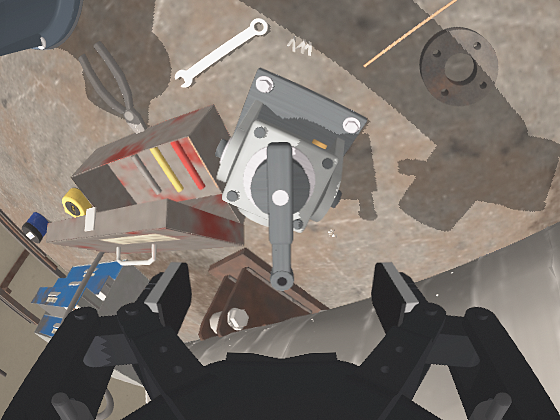

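Picture 8 shows the lever seated on the head at about (280,198), with its arm running to (282,282). The hub is centred on the face, the gripper is open and clear, and the ring is undisturbed at (458,67). The hub top stands 34 mm above the face in both views, so it is fully home.

```bash
python3 -c "
from h import *
print(env.job_done(), env.get_state()['time'])"
```

```text
the job is handed in; nothing more can be done
the job is handed in; nothing more can be done
```

The lever is back on the head's keyed shaft with its hub fully home against the round face. I let go of it and handed the job in at about 15 s of the 72 s allowed.

- **Fit:** I read the key's angle, about 0.43 rad from the head's x, from the wrist view. The hub then slid past the key's outer end with no noticeable axial force, so no turning search was needed.
- **Seating:** the hub came to a hard stop at the face with a light press of about 30 N. After release, the side and wrist views both put the hub top 34 mm, the bar top 64 mm and the long arm's top 52 mm above the face. The heights for a seated lever are 34, 64 and 53 mm.
- **Clearance:** the gripper is open and withdrawn, and the contact force reads about zero. I never touched the ring or the coupling. The last picture shows the ring in place, but I did not look for the coupling again.
- **Disagreements:** the wrist view's raw heights read about 1.8 mm high on every surface, including the face. My estimated shaft axis was also 2–3 mm to one side of where the hub sat. Both are about the size of the camera calibration error.

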